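# Swing the drain hook over the pan and hang up the dipping basket

## Robot

A 6-joint arm with a two-finger parallel gripper is mounted at the origin on the work surface. World frame = base frame: x ahead of the robot, y to its left, z up, the work surface at z = 0. Lengths are in m, angles in rad, forces in N, time in s.
With the tool pointing down it reaches from about 0.35 to 0.85 m from the base axis. Payload 8.1 kg.
Tool frame: the origin (TCP) lies between the finger pads; the fingertips stand 8 mm ahead of it and the grasp point (between the pads) lies 11 mm behind it (robot.tip_reach is the y of the fingertips in the tool frame, in m); y points along the fingers, z is the direction in which the jaws open and shut, and the axes are right-handed (so a half turn about y gives the same grasp; the last joint's range is limited). The gripper opens to 93 mm and grips with 3 to 60 N. Pads are 15 mm wide; open, the fingers measure 128 mm over their backs; the gripper's body (75 mm by 188 mm) begins 65 mm behind the grasp point.
Start: joints at [-1.224, 0.13, 1.488, -0, 1.523, -0.085], TCP at [0.251, -0.545, 0.227] pointing down, gripper open.
Joint ranges: [-2.96, 2.96], [-0.89, 2.26], [0.02, 2.5], [-1.34, 4.48], [0, 2.73], [-2.66, 2.66]. Speed limits (rad/s): [2.39, 2.39, 2.79, 3.14, 3.14, 3.14].

## Interface

Orientations are given as a rotation vector (axis times angle).
In Python, from plant import robot gives the robot as it stands.
- The arm moves only by the tool carry_out, never from a script. Its argument "increments" is a list of rows, each an object with "linear": the shift along the tool's x, y, z in m, a list of three; "yaw": the turn about the tool's y in rad. A call has 1 to 5 rows; each row is the pose to reach, as a shift and turn from the pose measured when the call began, along the tool's axes at that moment; what a row does not reach only later rows make up. A row lasts 1/8 s, in which the tool goes at most 62.5 mm and 10.7 degrees, less where a joint would pass 70% of its speed; a pose out of reach is approached as far as the arm can. A call with a gripper value outside its range is refused whole. "gripper" is the opening, from 0 (shut) to 1 (fully open), set as the call begins (left out, the last holds). The fingers move at their own pace and stop on an object; "newtons" is the grip in N (left out, the last holds). Time passes only in rows, so rows that repeat a pose let the fingers close. It gives the time, the measured TCP pose, the force and the opening at its end, in the units of the state.
- robot.read_state(): the state, without advancing time (a new reading comes with each control period).
- robot.read_camera(name): name is "scene" or "top" or "wrist"; returns the picture (400x640x3 uint8, blue, green, red); there is no depth.
- robot.camera_params(name): a dict with "fov_y" (degrees; the focal length in pixels is half the picture's height over the tangent of half this angle, whatever the lens; pixels are square), "cx", "cy" (the principal point, pixels), "R" (3x3) and "t" (3): a world point X has camera coordinates R X + t. Camera axes: x right, y down, z forward; pixel columns grow to the right and rows downward; lengths in m; the calibration is good to about 2 mm. A picture is of the moment at which its call begins: read the wrist's pose just before it. camera_params takes no time and is no camera call; for the wrist camera it gives the pose at the moment of the call.
- robot.close_job(): hands the job in, once; it reports no verdict.
The state is a dict: "t": time; "q": joint angles; "dq": joint speeds; "joint_torque": joint torques, N m; "tool_pos": TCP position; "orientation": TCP orientation; "force": force on the tool from outside, world axes, zero at the start; "wrist_torque": the same for the moment, N m; "opening": finger opening in m.
Only numpy, scipy, OpenCV 4.12 (cv2) and the standard library are available. Lean on these libraries where they do the work, as an engineer would, in place of code of your own. Each camera call takes 0.05 s, during which the arm holds its last target.

## Task

The swivel hook on the lab stand is turned aside. First push the hook round so that it points out over the round steel drip pan (not over the hotplate), while the basket still stands on the bench; then hang the dipping basket by its bail in the dip of the hook so that it hangs freely, at rest and wholly over the pan. Do not knock over the bottle or the beaker.

Things in the scene. Friction and masses are not known exactly. Their poses are not given: they have to be found in the camera images.
- stand: Fixed lab stand: grey base 160 x 70 x 12 mm (long along its x) with a steel rod 12 mm thick in its middle, carrying the swivel hook, which turns about the rod. Origin on the rod's axis at bench level, z up. 110 mm off the rod, on its +y and -y sides, stand the drip pan and a square black hotplate with a round white top, 115 mm wide, 38 mm high (either may be on either side).
- swivel_hook (a joint): Angle of the hook about the upright rod (rad): 0 = the hook points along the stand's -x axis, growing counter-clockwise seen from above. It turns from -2.5 to 2.5, so go round by the stand's -x side. Even friction of about 0.15 N m (2 N at 75 mm from the axis): it stays where it is left.
- hook_hub (a point): Centre of the hook's hub on the rod's axis, 196 mm above the bench; the hub is 26 mm across and reaches from 186 to 208 mm. A round steel bar 6 mm thick runs level from it at this height, out to 82 mm from the axis, then slopes down 16 mm into the dip of the hook (see hook_seat).
- hook_seat (a point): Top of the bar in the middle of the hook's dip, 110 mm from the rod's axis, 183 mm above the bench, where the basket's bail should rest; its -x axis points outward. The dip is level from 102 to 118 mm from the axis; beyond it the bar turns up into a tip 128 mm from the axis, its top 205 mm up (22 mm above this point).
- pan_center (a point): Middle of the inner floor (3 mm above the bench) of the round steel drip pan: fixed, 140 mm across at the rim, 126 mm inside at the bottom, 40 mm high, open at the top.
- basket: Loose steel dipping basket, 0.15 to 0.31 kg: a square cup 48 x 48 x 45 mm high; from it a 5 mm wire bail rises in its y-z plane: uprights at y = -21.5 and +21.5 mm up to z = 112 mm, joined by a shallow roof that peaks in the middle at 124 mm. The opening, 38 mm wide, some 75 mm high, faces along the basket's x axis (either way): the hook goes through along x. Origin: centre of the underside, z up.
- basket_grip (a point): Middle of the upright square black grip on top of the basket's bail, 149 mm above the basket's underside: 12 x 12 mm in section along the basket's x and y, 46 mm tall. Axes as the basket's.
- basket_eye (a point): Underside of the bail's peak, 28.4 mm below basket_grip, 120.6 mm above the basket's underside: the point that comes to rest on hook_seat.
- bottle: Loose amber bottle with a red cap, 72 mm across, 170 mm high, a bystander. Origin at the centre of its underside, z up.
- beaker: Loose glass beaker 68 mm across, 90 mm high, a bystander. Origin at the centre of its underside, z up.
Mind the look-alikes: they are no part of the job. What is shaped like the basket but green is not meant. Leave any purple look-alike of the part that bears pan_center alone.

How it is judged:
By the outcome, as a careful person would: the job done as asked, in the order asked, and still so for the second after the job is handed in, with the robot touching nothing.
It also fails if it takes over 69 s, if anything falls off the work surface, if the arm or the gripper's body presses on something with over 40 N, if the wrist force passes 120 N, or if a joint passes its speed limit or range.

## Working session

There is one attempt and no reset: what is moved stays moved. The work goes in short steps, Python scripts to look and compute and a tool call to move; the robot and the scene stay as the last step left them, time stands still between calls to the robot, and variables do not carry over. Pictures are saved under pics/ and viewed, and the job is handed in when it is done.

Besides the shell and the picture viewer there is one more tool, called after "Call:" as name(argument=value, ...), one argument or row to a line, values as JSON. carry_out: Moves the arm, as the interface text tells. Its arguments: {"type":"object","properties":{"increments":{"type":"array","items":{"type":"object","properties":{"linear":{"type":"array","items":{"type":"number"}},"yaw":{"type":"number"}}}},"gripper":{"type":"number"},"newtons":{"type":"number"}},"required":["increments"]}

```bash
ls; mkdir -p pics; cat > h.py <<'E'
import numpy as np, cv2
from plant import robot
from scipy.spatial.transform import Rotation as Ro
def K(p):
    f=200/np.tan(np.radians(p['fov_y'])/2); return f
def proj(p,X):
    X=np.atleast_2d(X).astype(float); c=X@np.array(p['R']).T+np.array(p['t']); f=K(p)
    return np.c_[p['cx']+f*c[:,0]/c[:,2],p['cy']+f*c[:,1]/c[:,2]]
def ray(p,u,v):
    R=np.array(p['R']);f=K(p); d=R.T@np.array([(u-p['cx'])/f,(v-p['cy'])/f,1]); o=-R.T@np.array(p['t']); return o,d
def atz(p,u,v,z):
    o,d=ray(p,u,v); return o+d*(z-o[2])/d[2]
def crop(im,x0,y0,x1,y1,s): return cv2.resize(im[y0:y1,x0:x1],None,fx=s,fy=s,interpolation=cv2.INTER_CUBIC)
E
python3 - <<'E'
from h import *
for n in ['scene','top','wrist']:
    p=robot.camera_params(n);im=robot.read_camera(n);cv2.imwrite(f'pics/{n}0.png',im);print(n,p)
s=robot.read_state();print(s)
print(Ro.from_rotvec(s['orientation']).as_matrix().round(3))
E
```

```text
pics
scene {'fov_y': 47.46451128844331, 'cx': 329.9742982668451, 'cy': 201.6503950412013, 'R': array([[-0.4856038 ,  0.87416889,  0.00420773],
       [ 0.50595314,  0.28497741, -0.81412486],
       [-0.71288173, -0.39321322, -0.58067461]]), 't': array([ 0.28184973, -0.15015177,  1.61834378])}
top {'fov_y': 46.44363181953434, 'cx': 315.7836591983605, 'cy': 203.7309325812231, 'R': array([[ 0.02542844, -0.99965173,  0.007058  ],
       [-0.98663075, -0.02623287, -0.16084652],
       [ 0.16097566, -0.00287356, -0.98695419]]), 't': array([-0.07216203,  0.54347848,  1.53533464])}
wrist {'fov_y': 68.05964690988655, 'cx': 318.3230494751937, 'cy': 200.4988060072936, 'R': array([[ 0.41803115, -0.90843177, -0.00129453],
       [-0.88085137, -0.40568719,  0.24396467],
       [-0.22215044, -0.10084454, -0.96978325]]), 't': array([-0.59928763, -0.02871372,  0.39028594])}
{'t': 0.15, 'q': array([-1.22440765e+00,  1.30983548e-01,  1.48905270e+00, -2.60772164e-05,
        1.52295898e+00, -8.54343791e-02]), 'dq': array([-2.75856071e-04, -3.49508005e-03, -3.75453765e-03, -1.22649692e-05,
       -5.62112084e-04,  1.10064171e-04]), 'joint_torque': array([ 9.90034277e-04, -5.60472322e+01, -4.92337704e+01,  7.68661452e-02,
        3.04479129e-02, -6.97690848e-05]), 'tool_pos': array([ 0.25096473, -0.54452586,  0.22581792]), 'orientation': array([-0.43509076,  1.98416102, -1.98134504]), 'force': array([-0.21642187, -0.45680558,  0.1411593 ]), 'wrist_torque': array([-0.01238762,  0.03680421,  0.00088544]), 'opening': 0.09333832793060816}
[[-0.908 -0.001  0.419]
 [-0.419  0.001 -0.908]
 [-0.    -1.    -0.001]]
```

View pics/scene0.png

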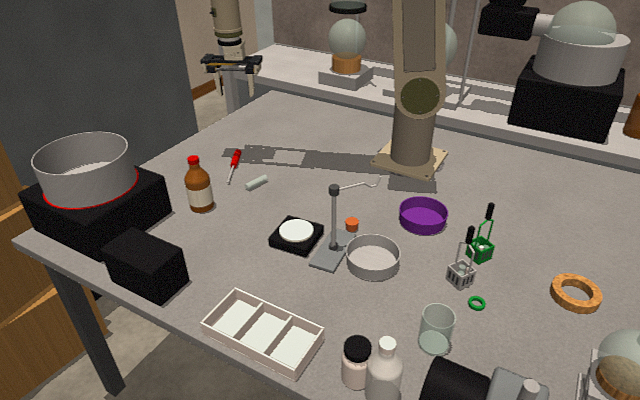

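View pics/top0.png

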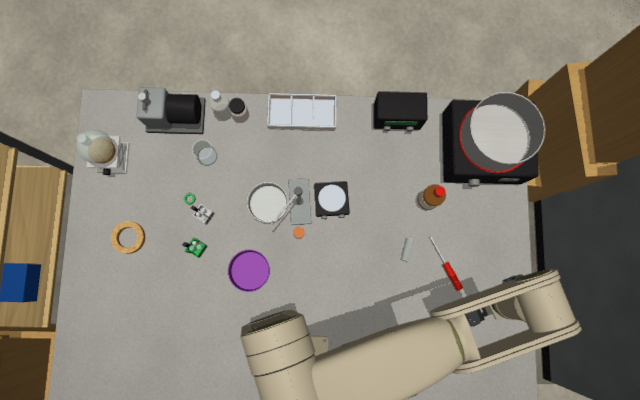

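The steel basket is at scene (462,272) / top (203,213). The green look-alike is at scene (481,250) / top (195,247). The steel pan is at top (268,203) and the purple one at top (249,270). The grey one fits as the basket; I'll confirm it in enlarged crops.

```bash
python3 - <<'E'
from h import *
a=cv2.imread('pics/top0.png');b=cv2.imread('pics/scene0.png')
cv2.imwrite('pics/c1.png',crop(a,170,140,370,280,4)); cv2.imwrite('pics/c2.png',crop(b,310,170,510,310,4))
E
```

```text
(no output)
```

View pics/c1.png

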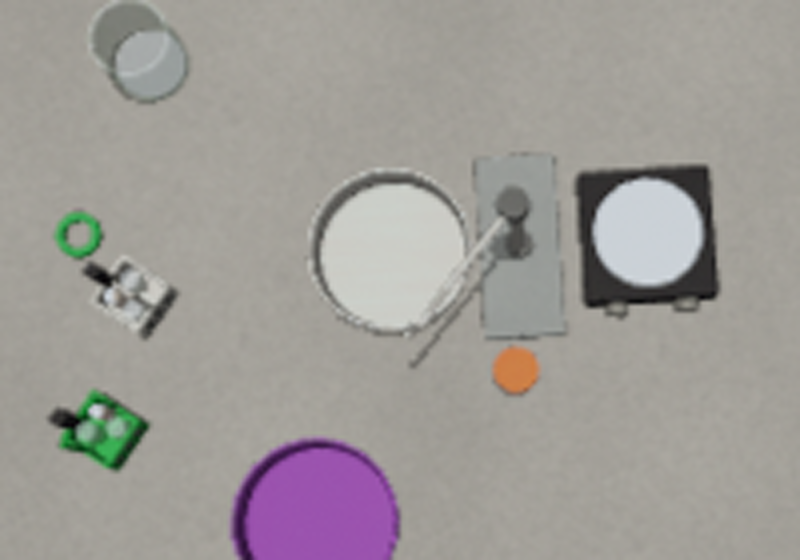

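View pics/c2.png

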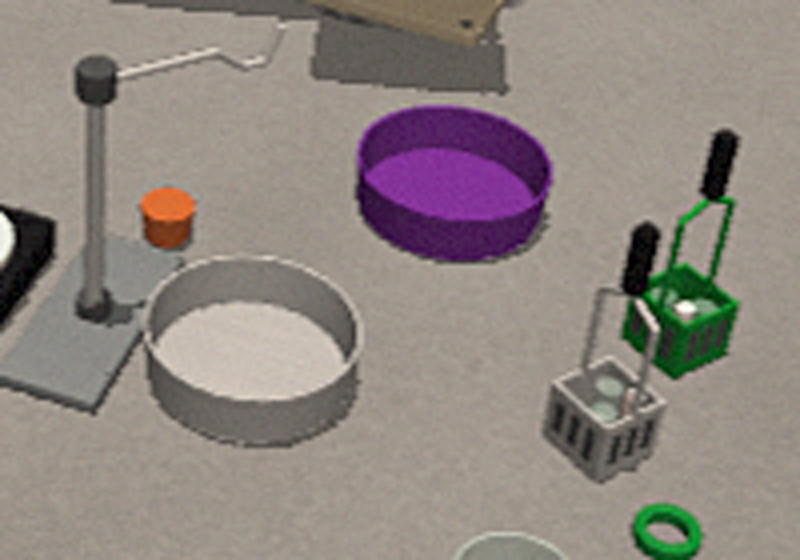

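```bash
python3 - <<'E'
from h import *
pt=robot.camera_params('top');ps=robot.camera_params('scene')
T=lambda x,y:(170+(x-1.5)/4,140+(y-1.5)/4); S=lambda x,y:(310+(x-1.5)/4,170+(y-1.5)/4)
def tri(a,b):
    o1,d1=ray(pt,*a);o2,d2=ray(ps,*b);A=np.c_[d1,-d2];k=np.linalg.lstsq(A,o2-o1,rcond=None)[0]
    x=o1+k[0]*d1;y=o2+k[1]*d2;return (x+y)/2,np.linalg.norm(x-y)
print('base corners',[atz(pt,*T(*c),0.012).round(3) for c in [(474,158),(555,155),(566,333),(486,337)]])
print('hub top T',atz(pt,*T(512,203),.208),'S',atz(ps,*S(96,68),.205))
print('pan rim',[atz(pt,*T(*c),.04).round(3) for c in [(308,250),(470,240),(388,168),(390,333)]])
print('hotplate',[atz(pt,*T(*c),.038).round(3) for c in [(592,232),(705,232),(648,178),(648,287)]])
for n,c in dict(dipa=(218,50),dip1=(245,66),dip2=(264,64),tip=(281,26)).items(): print(n,atz(ps,*S(*c),{'dipa':.196,'dip1':.18,'dip2':.18,'tip':.203}[n]).round(3))
for c in [(425,310),(412,365),(405,335)]: print('tipT',c,atz(pt,*T(*c),.2).round(3))
print('grip top tri',tri(T(92,267),S(646,228)),'T',atz(pt,*T(92,267),.172),'S',atz(ps,*S(648,228),.172))
print('grip bottom S',atz(ps,*S(634,288),.126))
print('green grip',atz(ps,*S(722,135),.172))
# cup top corners z=.045, scene
print('cup top S',[atz(ps,*S(*c),.045).round(3) for c in [(546,405),(609,357),(665,402),(603,448)]])
print('cup bottom S',[atz(ps,*S(*c),.0).round(3) for c in [(546,432),(602,480),(655,435)]])
print('bail shoulders S',[atz(ps,*S(*c),.112).round(3) for c in [(600,291),(655,328)]])
print('beaker',atz(pt,*T(150,68),0.0),'cap',atz(pt,434,192,.17))
print('orange',atz(pt,*T(516,370),0.02))
E
```

```text
base corners [array([0.635, 0.041, 0.012]), array([ 0.639, -0.03 ,  0.012]), array([ 0.483, -0.044,  0.012]), array([0.478, 0.025, 0.012])]
hub top T [ 0.55819934 -0.00118775  0.208     ] S [ 0.55680297 -0.00396679  0.205     ]
pan rim [array([0.545, 0.177, 0.04 ]), array([0.557, 0.04 , 0.04 ]), array([0.618, 0.112, 0.04 ]), array([0.476, 0.104, 0.04 ])]
hotplate [array([ 0.567, -0.064,  0.038]), array([ 0.57 , -0.16 ,  0.038]), array([ 0.616, -0.111,  0.038]), array([ 0.521, -0.112,  0.038])]
dipa [0.49  0.046 0.196]
dip1 [0.475 0.059 0.18 ]
dip2 [0.467 0.069 0.18 ]
tip [0.455 0.073 0.203]
tipT (425, 310) [0.475 0.062 0.2  ]
tipT (412, 365) [0.433 0.071 0.2  ]
tipT (405, 335) [0.456 0.077 0.2  ]
grip top tri (array([0.50568232, 0.32345057, 0.17361295]), np.float64(0.0004360713024137463)) T [0.50587166 0.32409276 0.172     ] S [0.50308479 0.32396977 0.172     ]
grip bottom S [0.50128927 0.32384776 0.126     ]
green grip [0.39066719 0.33938411 0.172     ]
cup top S [array([0.533, 0.294, 0.045]), array([0.473, 0.315, 0.045]), array([0.496, 0.356, 0.045]), array([0.552, 0.334, 0.045])]
cup bottom S [array([0.508, 0.293, 0.   ]), array([0.531, 0.335, 0.   ]), array([0.477, 0.353, 0.   ])]
bail shoulders S [array([0.496, 0.305, 0.112]), array([0.513, 0.342, 0.112])]
beaker [0.7109378  0.33037427 0.        ] cap [ 0.57174359 -0.42704179  0.17      ]
orange [ 0.4496007  -0.00213599  0.02      ]
```

```bash
cat >> h.py <<'E'
def plan(x,y,z,jaw):
    s=robot.read_state();R=Ro.from_rotvec(s['orientation']).as_matrix()
    l=R.T@(np.array([x,y,z])-s['tool_pos']); cur=np.degrees(np.arctan2(R[1,2],R[0,2]))
    d=(jaw-cur+180)%360-180
    print('t',round(s['t'],2),'pos',s['tool_pos'].round(4),'jaw',cur.round(1),'tilt y',R[:,1].round(3),'q',s['q'].round(2),'F',s['force'].round(1),'op',round(s['opening'],4)); print('linear',l.round(4),'yaw',round(-np.radians(d),3))
E
python3 -c "
from h import *
plan(.46,-.02,.30,53.6)"
```

```text
t 0.15 pos [ 0.251  -0.5445  0.2258] jaw -65.3 tilt y [-0.001  0.001 -1.   ] q [-1.22  0.13  1.49 -0.    1.52 -0.09] F [-0.2 -0.5  0.1] op 0.0933
linear [-0.4094 -0.0736 -0.389 ] yaw -2.074
```

Call:
carry_out(
  increments=[
    {"linear": [-0.03, -0.05, -0.03], "yaw": -0.18},
    {"linear": [-0.07, -0.074, -0.065], "yaw": -0.36},
    {"linear": [-0.115, -0.074, -0.11], "yaw": -0.54},
    {"linear": [-0.16, -0.074, -0.15], "yaw": -0.72},
    {"linear": [-0.2, -0.074, -0.19], "yaw": -0.9},
  ],
  gripper=0,
)

```text
t: 0.78
tool_pos: [0.3536, -0.2864, 0.3]
orientation: [-1.089, 1.38, -1.378]
force: [0.9, -0.2, 0.1]
opening: 0.0472
```

```bash
python3 -c "
from h import *
plan(.46,-.02,.30,53.6)"
```

```text
t 0.78 pos [ 0.3536 -0.2864  0.3   ] jaw -13.4 tilt y [-0.     0.001 -1.   ] q [-0.79 -0.29  1.75  0.    1.68 -0.56] F [ 0.9 -0.2  0.1] op 0.0472
linear [-0.2838  0.0004  0.042 ] yaw -1.169
```

Call:
carry_out(
  increments=[
    {"linear": [-0.06, 0, 0.01], "yaw": -0.18},
    {"linear": [-0.12, 0, 0.02], "yaw": -0.36},
    {"linear": [-0.18, 0, 0.03], "yaw": -0.54},
    {"linear": [-0.24, 0, 0.04], "yaw": -0.72},
    {"linear": [-0.284, 0, 0.042], "yaw": -0.9},
  ],
)

```text
t: 1.4
tool_pos: [0.4604, -0.0173, 0.3001]
orientation: [-1.454, 0.7, -0.699]
force: [0.1, -0.2, -0.6]
opening: 0.0012
```

```bash
python3 -c "
from h import *
plan(.462,-.006,.19,53.6)
p=robot.camera_params('wrist');cv2.imwrite('pics/w1.png',robot.read_camera('wrist'))
cv2.imwrite('pics/t1.png',crop(robot.read_camera('top'),170,120,370,270,4))"
```

```text
t 1.4 pos [ 0.4604 -0.0173  0.3001] jaw 38.6 tilt y [-0.     0.002 -1.   ] q [-0.15 -0.27  1.74  0.    1.67 -0.82] F [ 0.1 -0.2 -0.6] op 0.0012
linear [-0.0076  0.1102  0.0082] yaw -0.261
```

View pics/w1.png

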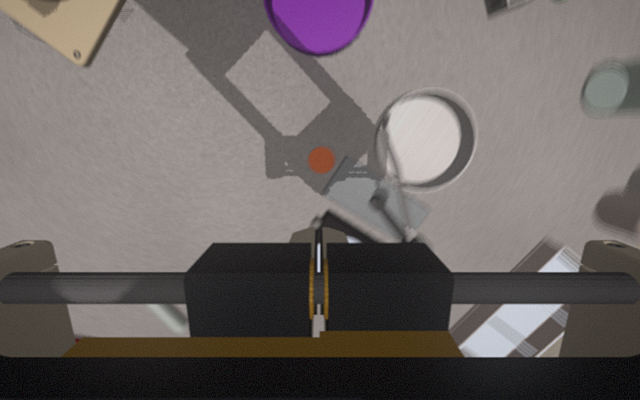

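Call:
carry_out(
  increments=[
    {"linear": [-0.004, 0.04, 0.004], "yaw": -0.13},
    {"linear": [-0.0076, 0.08, 0.008], "yaw": -0.26},
    {"linear": [-0.0076, 0.11, 0.008], "yaw": -0.26},
    {"linear": [-0.0076, 0.11, 0.008], "yaw": -0.26},
  ],
)

```text
t: 2.0
tool_pos: [0.4596, -0.0051, 0.1873]
orientation: [-1.512, 0.504, -0.493]
force: [0.5, 0.1, 0.8]
opening: 0.0003
```

```bash
python3 -c "
from h import *
rod=np.array([.558,-.002])
for a in (143.6,130,120,110,102):
  r=np.radians(a);e=np.array([np.cos(r),np.sin(r)]);c=np.array([-e[1],e[0]])
  print(a,end=' ');plan(*(rod+.075*e+.0205*c),.19,a-90)
cv2.imwrite('pics/w2.png',robot.read_camera('wrist'))
cv2.imwrite('pics/s2.png',crop(robot.read_camera('scene'),270,140,430,280,4))"
```

```text
143.6 t 2.0 pos [ 0.4596 -0.0051  0.1873] jaw 53.5 tilt y [-0.006  0.003 -1.   ] q [-0.12 -0.23  1.91  0.    1.47 -1.06] F [0.5 0.1 0.8] op 0.0003
linear [ 0.0023 -0.0028  0.0404] yaw -0.001
130 t 2.0 pos [ 0.4596 -0.0051  0.1873] jaw 53.5 tilt y [-0.006  0.003 -1.   ] q [-0.12 -0.23  1.91  0.    1.47 -1.06] F [0.5 0.1 0.8] op 0.0003
linear [-0.0005 -0.0028  0.0586] yaw 0.236
120 t 2.0 pos [ 0.4596 -0.0051  0.1873] jaw 53.5 tilt y [-0.006  0.003 -1.   ] q [-0.12 -0.23  1.91  0.    1.47 -1.06] F [0.5 0.1 0.8] op 0.0003
linear [ 0.0003 -0.0028  0.0721] yaw 0.411
110 t 2.0 pos [ 0.4596 -0.0051  0.1873] jaw 53.5 tilt y [-0.006  0.003 -1.   ] q [-0.12 -0.23  1.91  0.    1.47 -1.06] F [0.5 0.1 0.8] op 0.0003
linear [ 0.0034 -0.0028  0.0853] yaw 0.585
102 t 2.0 pos [ 0.4596 -0.0051  0.1873] jaw 53.5 tilt y [-0.006  0.003 -1.   ] q [-0.12 -0.23  1.91  0.    1.47 -1.06] F [0.5 0.1 0.8] op 0.0003
linear [ 0.0075 -0.0029  0.0953] yaw 0.725
```

View pics/s2.png

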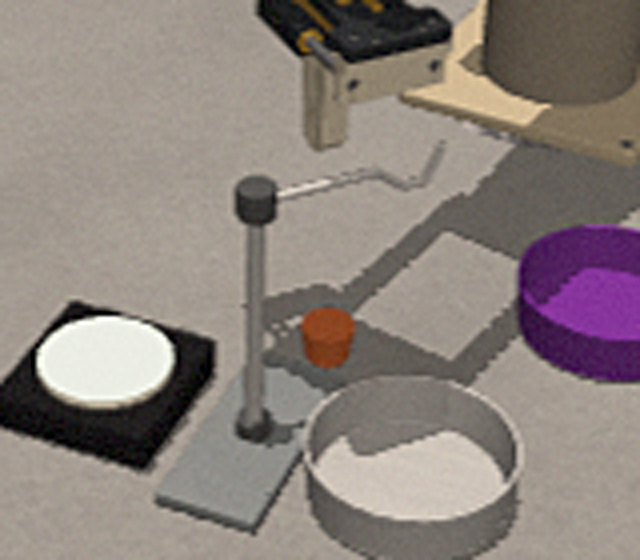

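View pics/w2.png

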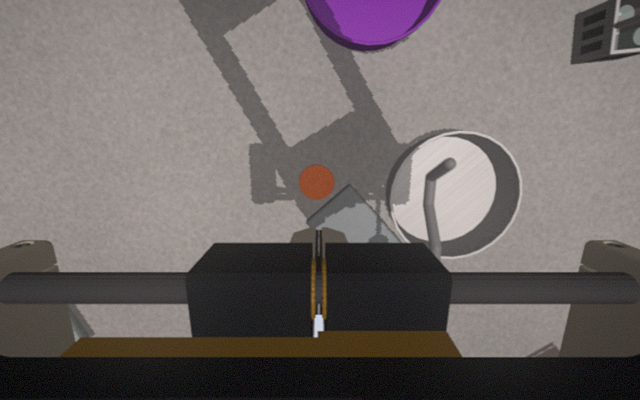

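Call:
carry_out(
  increments=[
    {"linear": [0.002, -0.001, 0.03], "yaw": 0.0},
    {"linear": [0.0, -0.001, 0.058], "yaw": 0.16},
    {"linear": [0.001, -0.001, 0.072], "yaw": 0.33},
    {"linear": [0.0035, -0.001, 0.085], "yaw": 0.5},
    {"linear": [0.0075, -0.001, 0.095], "yaw": 0.68},
  ],
)

```text
t: 2.72
tool_pos: [0.5257, 0.0667, 0.1945]
orientation: [-1.313, 1.024, -1.024]
force: [-3.1, 0.2, 1.7]
opening: 0.0005
```

```bash
python3 -c "
from h import *
plan(.5,.06,.19,5.5)
cv2.imwrite('pics/t3.png',crop(robot.read_camera('top'),200,120,360,260,4))
cv2.imwrite('pics/s3.png',crop(robot.read_camera('scene'),270,140,430,280,4))"
```

```text
t 2.73 pos [0.5257 0.0667 0.1945] jaw 14.2 tilt y [ 0.002  0.003 -1.   ] q [ 0.03 -0.04  1.73  0.    1.46 -0.22] F [-3.1  0.2  1.7] op 0.0005
linear [ 0.0002  0.0045 -0.0265] yaw 0.152
```

View pics/s3.png

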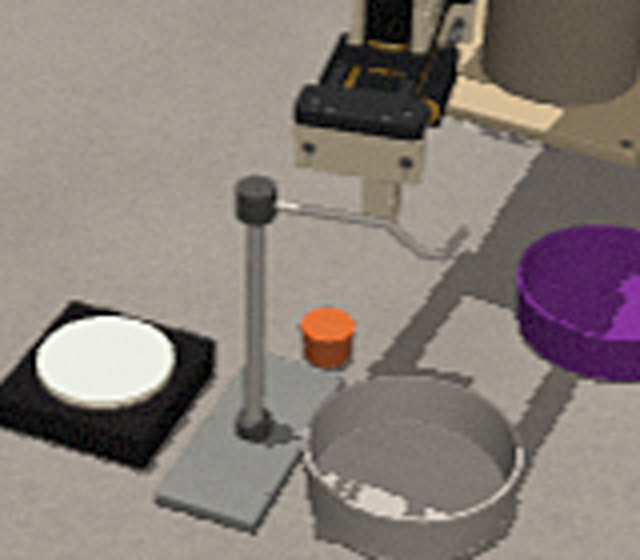

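View pics/t3.png

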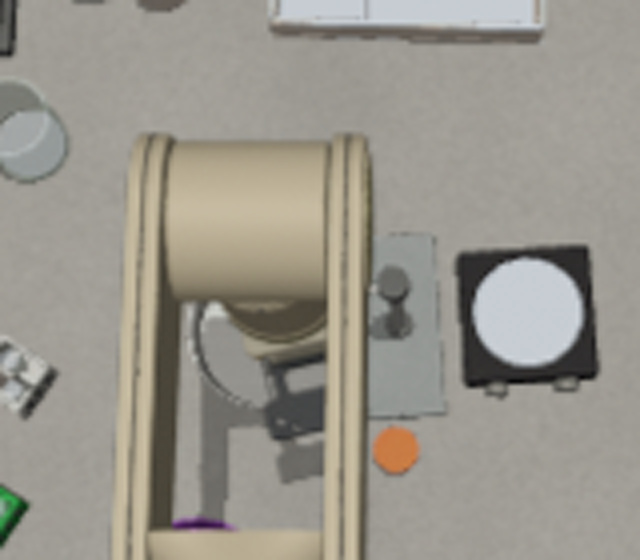

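```bash
cat >> h.py <<'E'
def hook(pts):  # scene crop(270,140,..,4) pixels with heights
    ps=robot.camera_params('scene');rod=np.array([.558,-.002])
    for (x,y,z) in pts:
        P=atz(ps,270+(x-1.5)/4,140+(y-1.5)/4,z)[:2]-rod; print(P.round(4),'r',np.hypot(*P).round(4),'ang',np.degrees(np.arctan2(P[1],P[0])).round(1))
E
python3 -c "
from h import *
hook([(384,222,.196),(428,255,.18),(445,253,.18),(463,231,.203)])
rod=np.array([.558,-.002])
for a in (102,95.5):
  r=np.radians(a);e=np.array([np.cos(r),np.sin(r)]);c=np.array([-e[1],e[0]])
  print(a,end=' ');plan(*(rod+.075*e+.0205*c),.188,a-90)
"
```

```text
[-0.0185  0.0761] r 0.0783 ang 103.7
[-0.0213  0.1048] r 0.1069 ang 101.5
[-0.0282  0.1129] r 0.1163 ang 104.0
[-0.0236  0.1247] r 0.1269 ang 100.7
102 t 2.83 pos [0.526  0.0668 0.1943] jaw 14.4 tilt y [ 0.003  0.003 -1.   ] q [ 0.03 -0.04  1.73  0.    1.46 -0.22] F [0.1 0.2 0. ] op 0.0004
linear [-0.0012  0.0063 -0.0035] yaw 0.042
95.5 t 2.83 pos [0.526  0.0668 0.1943] jaw 14.4 tilt y [ 0.003  0.003 -1.   ] q [ 0.03 -0.04  1.73  0.    1.46 -0.22] F [0.1 0.2 0. ] op 0.0004
linear [-0.0027  0.0063  0.0052] yaw 0.156
```

Call:
carry_out(
  increments=[
    {"linear": [-0.0015, 0.006, 0.004], "yaw": 0.07},
    {"linear": [-0.0027, 0.006, 0.009], "yaw": 0.15},
    {"linear": [-0.0027, 0.006, 0.009], "yaw": 0.15},
    {"linear": [-0.0027, 0.006, 0.009], "yaw": 0.15},
  ],
)

```text
t: 3.32
tool_pos: [0.5344, 0.0714, 0.1891]
orientation: [-1.252, 1.13, -1.131]
force: [0.3, 0.7, 0.6]
opening: 0.0004
```

Call:
carry_out(
  increments=[
    {"linear": [0, 0, -0.03]},
    {"linear": [0, -0.03, -0.06]},
    {"linear": [0, -0.08, -0.09]},
    {"linear": [0, -0.12, -0.09]},
  ],
  gripper=0.7,
)

```text
$.increments[0]: bad value
```

```bash
python3 -c "
from h import *
plan(.44,.28,.33,63)
cv2.imwrite('pics/t4.png',crop(robot.read_camera('top'),200,120,360,260,4))
cv2.imwrite('pics/s4.png',crop(robot.read_camera('scene'),270,140,430,280,4))"
```

```text
t 3.33 pos [0.5344 0.0714 0.1891] jaw 6.0 tilt y [ 0.004  0.003 -1.   ] q [ 0.04 -0.02  1.71  0.    1.44 -0.07] F [0.3 0.7 0.6] op 0.0004
linear [-0.2177 -0.1406 -0.0714] yaw -0.994
```

View pics/s4.png

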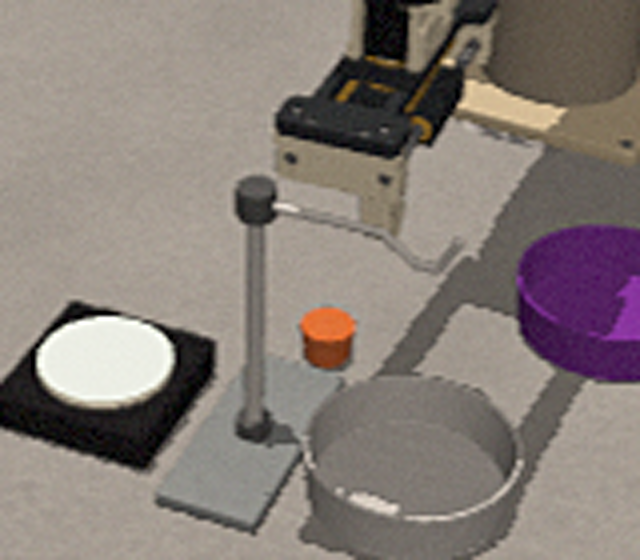

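View pics/t4.png

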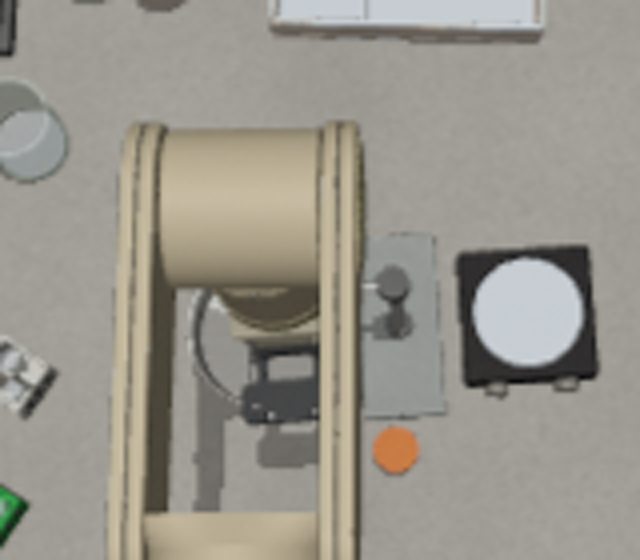

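Yaw is required in each row. I'll back off from the bar and rise, then check the hook in the clear.

Call:
carry_out(
  increments=[
    {"linear": [0, 0, -0.03], "yaw": 0},
    {"linear": [0, -0.03, -0.06], "yaw": 0},
    {"linear": [-0.03, -0.08, -0.08], "yaw": -0.15},
    {"linear": [-0.09, -0.13, -0.08], "yaw": -0.33},
    {"linear": [-0.15, -0.14, -0.08], "yaw": -0.5},
  ],
  gripper=0.7,
)

```text
t: 4.05
tool_pos: [0.4405, 0.2012, 0.3294]
orientation: [-1.429, 0.744, -0.754]
force: [1.2, 0.2, -0.0]
opening: 0.0459
```

```bash
python3 -c "
from h import *
hook([(375,232,.196),(418,267,.18),(434,268,.18),(458,242,.203)])
plan(.44,.27,.33,63)
"
```

```text
[-0.0064  0.0759] r 0.0762 ang 94.8
[-0.0072  0.1047] r 0.1049 ang 94.0
[-0.011   0.1134] r 0.1139 ang 95.5
[-0.0118  0.1266] r 0.1272 ang 95.3
t 4.05 pos [0.4405 0.2012 0.3294] jaw 34.9 tilt y [ 0.009  0.004 -1.   ] q [ 0.32 -0.21  1.64  0.    1.71 -0.29] F [ 1.2  0.2 -0. ] op 0.0459
linear [-0.0567 -0.0003  0.0389] yaw -0.491
```

Call:
carry_out(
  increments=[
    {"linear": [-0.028, 0, 0.02], "yaw": -0.17},
    {"linear": [-0.056, 0, 0.039], "yaw": -0.34},
    {"linear": [-0.056, 0, 0.039], "yaw": -0.49},
    {"linear": [-0.056, 0, 0.039], "yaw": -0.49},
    {"linear": [-0.056, 0, 0.039], "yaw": -0.49},
  ],
)

```text
t: 4.68
tool_pos: [0.4405, 0.2691, 0.3299]
orientation: [-1.532, 0.366, -0.378]
force: [-0.6, 0.2, 1.3]
opening: 0.065
```

```bash
python3 -c "
from h import *
plan(.504,.324,.3,63)
p=robot.camera_params('wrist');im=robot.read_camera('wrist');cv2.imwrite('pics/w5.png',im)
print(proj(p,[[.504,.324,.172],[.504,.324,.126],[.496,.305,.112],[.513,.342,.112]]).round())
cv2.imwrite('pics/s5.png',crop(robot.read_camera('scene'),390,170,530,300,5))
cv2.imwrite('pics/s5b.png',crop(robot.read_camera('scene'),270,140,430,280,4))
"
```

```text
t 4.67 pos [0.4405 0.2691 0.3299] jaw 62.8 tilt y [ 0.01   0.005 -1.   ] q [ 0.45 -0.13  1.56 -0.    1.7  -0.65] F [-0.6  0.2  1.3] op 0.065
linear [0.0312 0.0307 0.0775] yaw -0.004
[[387. 216.]
 [379. 205.]
 [361. 203.]
 [392. 202.]]
```

View pics/w5.png

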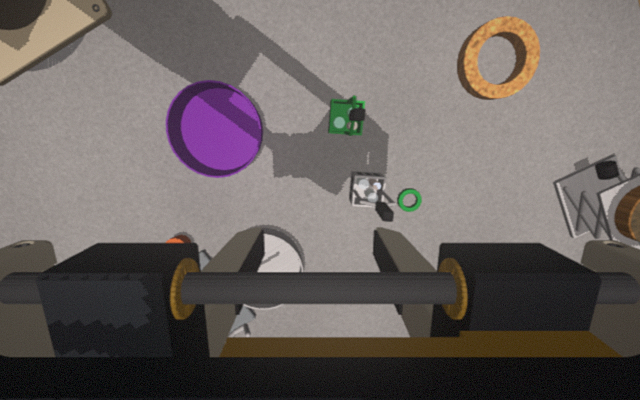

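View pics/s5.png

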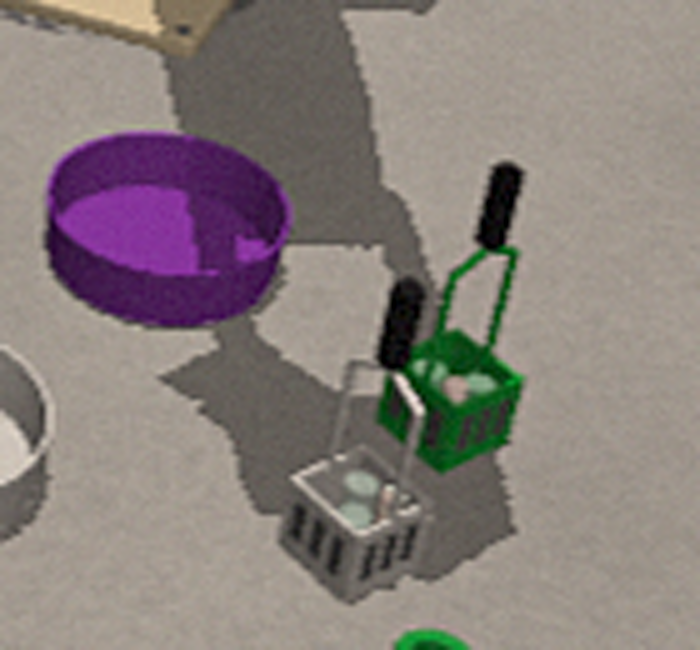

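View pics/s5b.png

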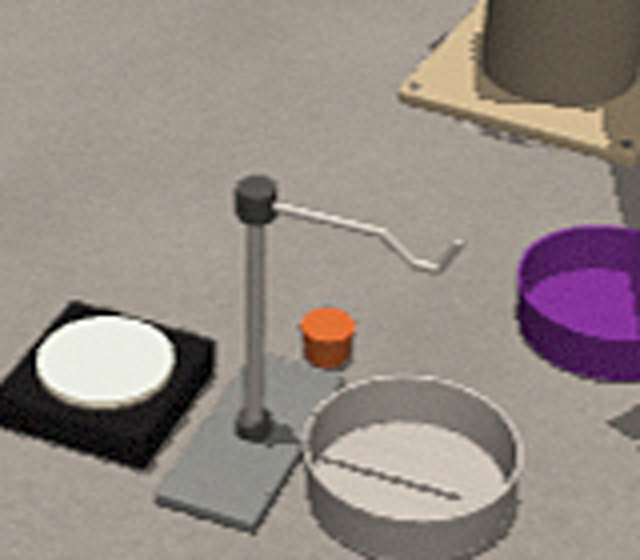

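```bash
python3 -c "
from h import *
cv2.imwrite('pics/c5.png',crop(cv2.imread('pics/w5.png'),320,90,430,230,5)[:,:])"
```

```text
(no output)
```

View pics/c5.png

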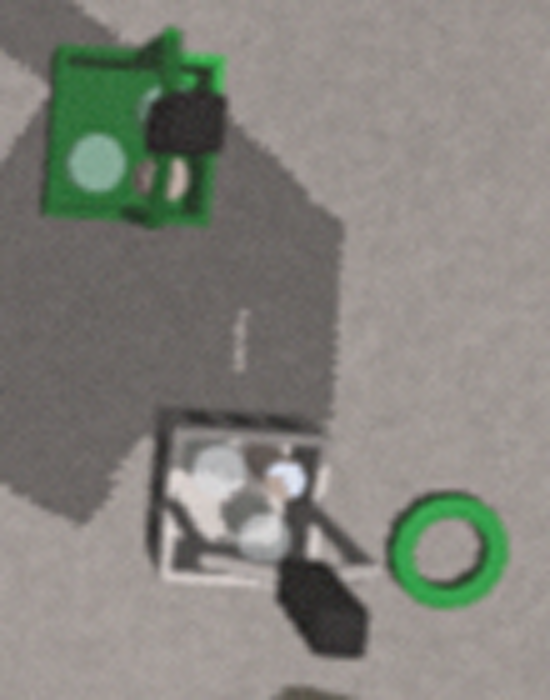

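```bash
python3 -c "
from h import *
p=robot.camera_params('wrist')
W=lambda x,y:(320+(x-2)/5,90+(y-2)/5)
P=[atz(p,*W(*c),.045)[:2] for c in [(167,420),(330,432),(328,584),(165,580)]]
for i in range(4):
  d=P[(i+1)%4]-P[i];print(P[i].round(4),np.hypot(*d).round(4),np.degrees(np.arctan2(d[1],d[0])).round(1))
print(np.mean(P,0))
print('grip top',atz(p,*W(345,625),.172),'grip bot',atz(p,*W(298,580),.126), 'shoulder',atz(p,*W(372,567),.112))
"
```

```text
[0.4691 0.3155] 0.0497 58.5
[0.4951 0.3579] 0.0479 -24.7
[0.5386 0.3379] 0.0508 -118.8
[0.5141 0.2933] 0.0502 153.8
[0.50422359 0.32614158]
grip top [0.50353266 0.32621704 0.172     ] grip bot [0.50508546 0.32439439 0.126     ] shoulder [0.51564375 0.34419971 0.112     ]
```

```bash
python3 -c "
from h import *
plan(.5042,.3255,.24,62)
plan(.5042,.3255,.145,62)"
```

```text
t 4.83 pos [0.4406 0.269  0.3299] jaw 62.8 tilt y [ 0.01   0.005 -1.   ] q [ 0.45 -0.13  1.56 -0.    1.7  -0.65] F [ 0.2  0.4 -0.1] op 0.065
linear [0.0302 0.0907 0.0785] yaw 0.015
t 4.83 pos [0.4406 0.269  0.3299] jaw 62.8 tilt y [ 0.01   0.005 -1.   ] q [ 0.45 -0.13  1.56 -0.    1.7  -0.65] F [ 0.2  0.4 -0.1] op 0.065
linear [0.0296 0.1857 0.0777] yaw 0.015
```

Call:
carry_out(
  increments=[
    {"linear": [0.015, 0.02, 0.04], "yaw": 0.015},
    {"linear": [0.0302, 0.05, 0.0785], "yaw": 0.015},
    {"linear": [0.0302, 0.085, 0.0785], "yaw": 0.015},
    {"linear": [0.0302, 0.09, 0.0785], "yaw": 0.015},
    {"linear": [0.0302, 0.09, 0.0785], "yaw": 0.015},
  ],
)

```text
t: 5.45
tool_pos: [0.5042, 0.3252, 0.2417]
orientation: [-1.529, 0.377, -0.39]
force: [-0.3, -0.2, 0.9]
opening: 0.065
```

```bash
python3 -c "
from h import *
plan(.5042,.3255,.145,62)
p=robot.camera_params('wrist');im=robot.read_camera('wrist');cv2.imwrite('pics/w6.png',im)
cv2.imwrite('pics/s6.png',crop(robot.read_camera('scene'),390,170,530,300,5))"
```

```text
t 5.45 pos [0.5042 0.3252 0.2417] jaw 61.9 tilt y [ 0.01   0.005 -1.   ] q [ 0.49  0.11  1.48 -0.    1.54 -0.59] F [-0.3 -0.2  0.9] op 0.065
linear [-0.0008  0.0967 -0.0006] yaw -0.001
```

View pics/w6.png

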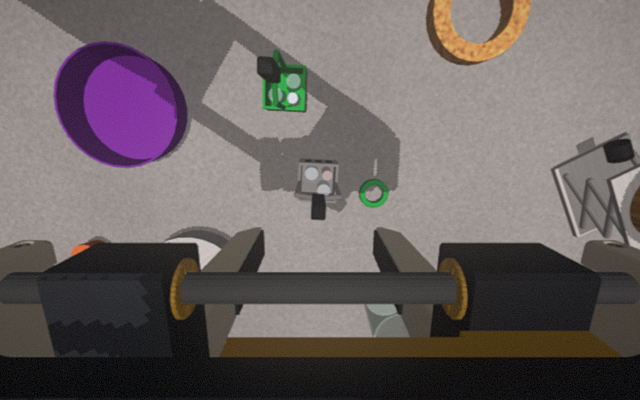

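View pics/s6.png

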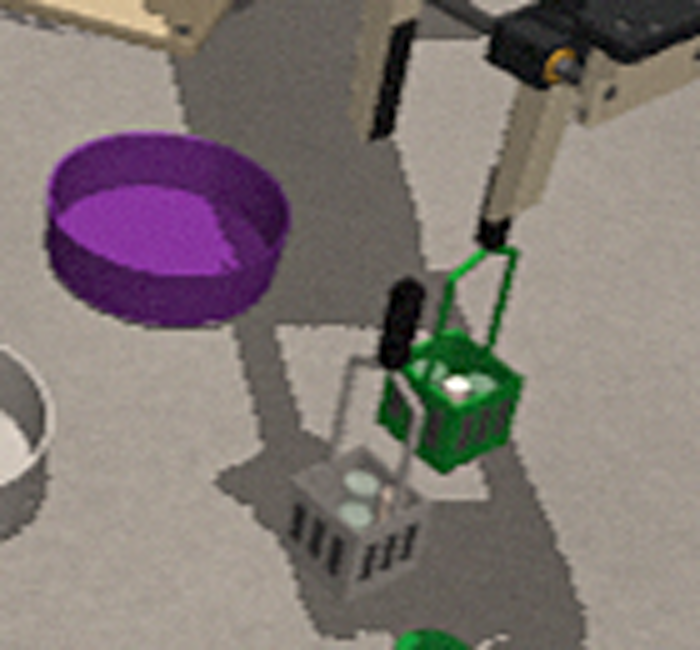

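Call:
carry_out(
  increments=[
    {"linear": [-0.0008, 0.03, -0.0006], "yaw": 0},
    {"linear": [-0.0008, 0.06, -0.0006], "yaw": 0},
    {"linear": [-0.0008, 0.085, -0.0006], "yaw": 0},
    {"linear": [-0.0008, 0.097, -0.0006], "yaw": 0},
    {"linear": [-0.0008, 0.097, -0.0006], "yaw": 0},
  ],
)

```text
t: 6.18
tool_pos: [0.5053, 0.3261, 0.1469]
orientation: [-1.527, 0.375, -0.392]
force: [-0.5, 0.8, 0.9]
opening: 0.065
```

Call:
carry_out(
  increments=[
    {"linear": [0, 0, 0], "yaw": 0},
    {"linear": [0, 0, 0], "yaw": 0},
    {"linear": [0, 0, 0], "yaw": 0},
    {"linear": [0, 0, 0], "yaw": 0},
    {"linear": [0, 0, 0], "yaw": 0},
  ],
  gripper=0,
  newtons=30,
)

```text
t: 6.8
tool_pos: [0.5053, 0.3261, 0.1469]
orientation: [-1.527, 0.375, -0.392]
force: [-0.9, 0.0, -0.3]
opening: 0.0198
```

```bash
python3 -c "
from h import *
plan(.5042,.3255,.20,62)
p=robot.camera_params('wrist');im=robot.read_camera('wrist');cv2.imwrite('pics/w7.png',im)
cv2.imwrite('pics/s7.png',crop(robot.read_camera('scene'),390,170,530,300,5))"
```

```text
t 6.8 pos [0.5053 0.3261 0.1469] jaw 61.9 tilt y [ 0.013  0.006 -1.   ] q [ 0.49  0.17  1.59 -0.    1.37 -0.59] F [-0.9  0.  -0.3] op 0.0198
linear [-0.0002 -0.0531 -0.0004] yaw -0.001
```

View pics/s7.png

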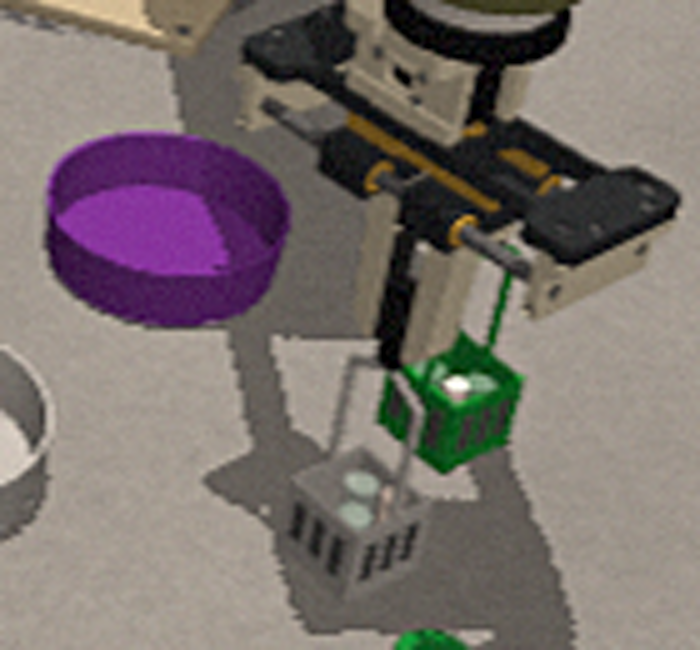

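View pics/w7.png

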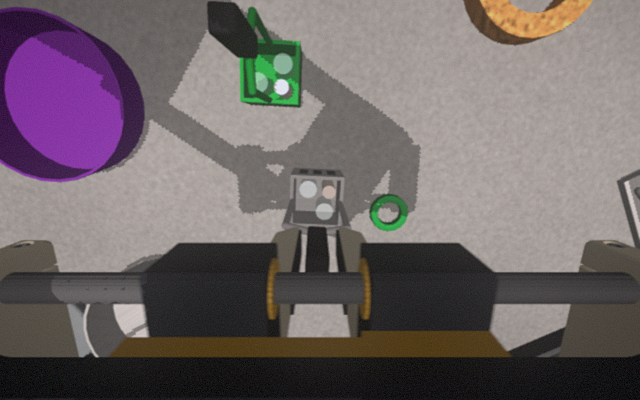

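Still closing (19.8 mm). Finish the close.

Call:
carry_out(
  increments=[
    {"linear": [0, 0, 0], "yaw": 0},
    {"linear": [0, 0, 0], "yaw": 0},
    {"linear": [0, 0, 0], "yaw": 0},
  ],
)

```text
t: 7.28
tool_pos: [0.5052, 0.326, 0.1469]
orientation: [-1.527, 0.375, -0.392]
force: [-1.5, -1.0, 1.1]
opening: 0.0119
```

Call:
carry_out(
  increments=[
    {"linear": [0, -0.02, 0], "yaw": 0},
    {"linear": [0, -0.05, 0], "yaw": 0},
    {"linear": [0, -0.08, 0], "yaw": 0},
    {"linear": [0, -0.11, 0], "yaw": 0},
    {"linear": [0, -0.12, 0], "yaw": 0},
  ],
)

```text
t: 7.9
tool_pos: [0.5047, 0.3259, 0.2706]
orientation: [-1.524, 0.372, -0.395]
force: [0.1, 0.5, -1.0]
opening: 0.0117
```

```bash
python3 -c "
from h import *
plan(.5042,.3255,.20,62)
p=robot.camera_params('wrist');im=robot.read_camera('wrist');cv2.imwrite('pics/w8.png',im)
cv2.imwrite('pics/s8.png',crop(robot.read_camera('scene'),370,150,530,300,4))"
```

```text
t 7.9 pos [0.5047 0.3259 0.2706] jaw 62.0 tilt y [ 0.017  0.009 -1.   ] q [ 0.49  0.1   1.44 -0.    1.58 -0.59] F [ 0.1  0.5 -1. ] op 0.0117
linear [-0.001   0.0705 -0.0017] yaw -0.001
```

View pics/s8.png

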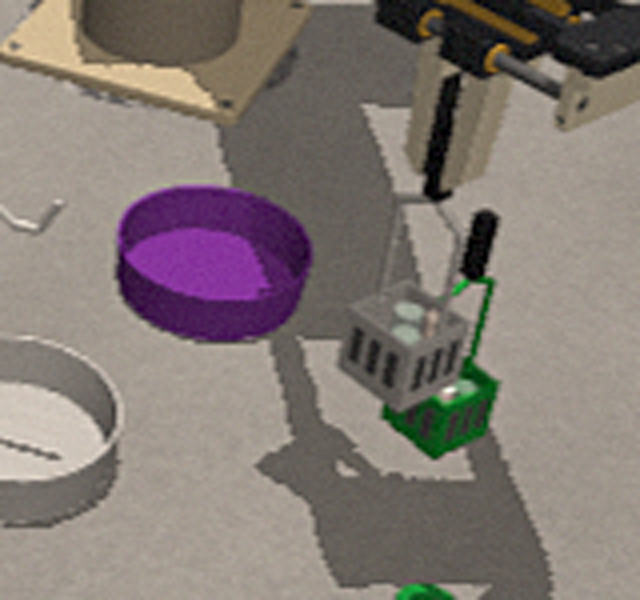

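View pics/w8.png

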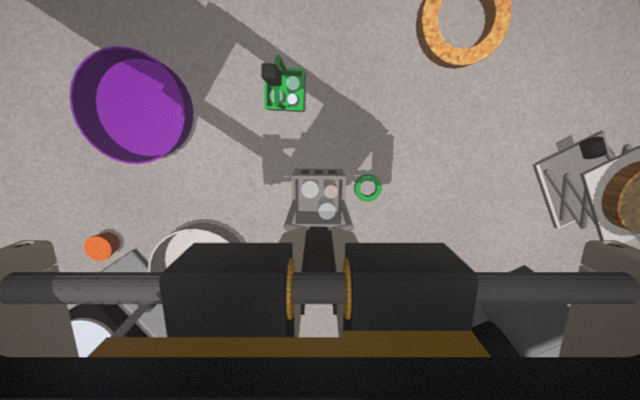

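```bash
python3 -c "
from h import *
plan(.5375,.222,.247,5.3)"
```

```text
t 8.0 pos [0.5042 0.3256 0.2686] jaw 62.0 tilt y [ 0.015  0.007 -1.   ] q [ 0.49  0.1   1.44 -0.    1.58 -0.59] F [ 0.2  0.3 -1.4] op 0.0121
linear [ 0.0779  0.0214 -0.0761] yaw 0.989
```

Call:
carry_out(
  increments=[
    {"linear": [0.01, 0.0, -0.01], "yaw": 0.16},
    {"linear": [0.025, 0.005, -0.025], "yaw": 0.33},
    {"linear": [0.045, 0.01, -0.044], "yaw": 0.5},
    {"linear": [0.065, 0.016, -0.064], "yaw": 0.67},
    {"linear": [0.078, 0.021, -0.076], "yaw": 0.83},
  ],
)

```text
t: 8.62
tool_pos: [0.5371, 0.2205, 0.2451]
orientation: [-1.302, 1.02, -1.03]
force: [0.2, 0.2, -1.6]
opening: 0.0117
```

```bash
python3 -c "
from h import *
plan(.5375,.222,.247,5.3)"
```

```text
t 8.62 pos [0.5371 0.2205 0.2451] jaw 14.0 tilt y [ 0.012  0.006 -1.   ] q [0.3  0.06 1.53 0.   1.54 0.05] F [ 0.2  0.2 -1.6] op 0.0117
linear [-0.0013 -0.0019  0.0007] yaw 0.152
```

Call:
carry_out(
  increments=[
    {"linear": [-0.001, -0.002, 0.0007], "yaw": 0.152},
    {"linear": [-0.001, -0.002, 0.0007], "yaw": 0.152},
    {"linear": [-0.001, -0.002, 0.0007], "yaw": 0.152},
  ],
)

```text
t: 9.0
tool_pos: [0.5371, 0.2218, 0.2463]
orientation: [-1.241, 1.132, -1.139]
force: [-0.1, 0.2, -1.5]
opening: 0.0119
```

```bash
python3 -c "
from h import *
plan(.5478,.1075,.247,5.3)
cv2.imwrite('pics/s9.png',crop(robot.read_camera('scene'),300,130,460,280,4))
im=robot.read_camera('wrist');cv2.imwrite('pics/w9.png',im)"
```

```text
t 9.0 pos [0.5371 0.2218 0.2463] jaw 5.5 tilt y [ 0.011  0.006 -1.   ] q [0.3  0.06 1.53 0.   1.54 0.2 ] F [-0.1  0.2 -1.5] op 0.0119
linear [ 0.1148 -0.0013 -0.0004] yaw 0.004
```

View pics/s9.png

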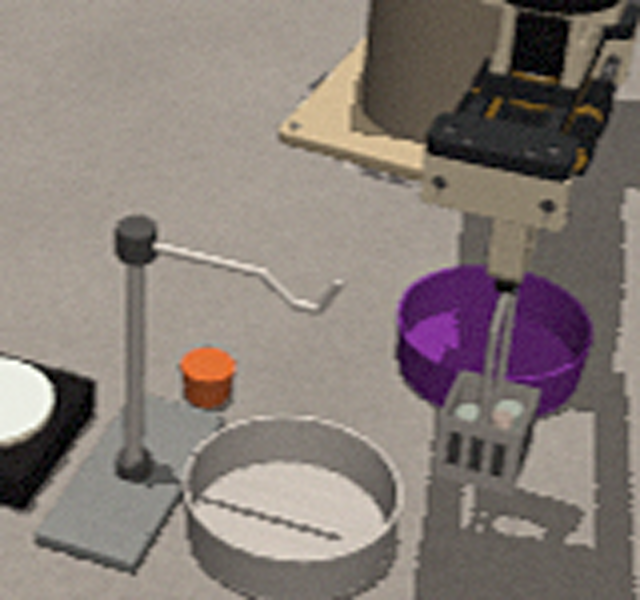

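View pics/w9.png

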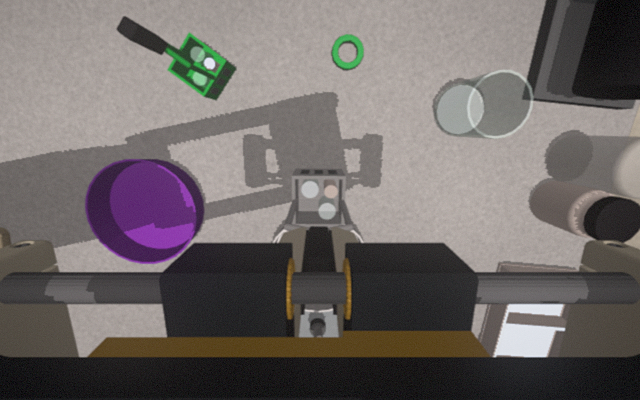

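Call:
carry_out(
  increments=[
    {"linear": [0.02, -0.001, 0], "yaw": 0},
    {"linear": [0.045, -0.001, 0], "yaw": 0},
    {"linear": [0.07, -0.001, 0], "yaw": 0},
    {"linear": [0.09, -0.001, 0], "yaw": 0},
    {"linear": [0.09, -0.001, 0], "yaw": 0},
  ],
)

```text
t: 9.72
tool_pos: [0.5462, 0.1306, 0.2474]
orientation: [-1.239, 1.133, -1.142]
force: [-0.0, 1.4, -1.9]
opening: 0.0116
```

```bash
python3 -c "
from h import *
plan(.5478,.1075,.247,5.3)
cv2.imwrite('pics/s10.png',crop(robot.read_camera('scene'),310,140,430,280,5)[:600])
im=robot.read_camera('wrist');cv2.imwrite('pics/w10.png',im)"
```

```text
t 9.72 pos [0.5462 0.1306 0.2474] jaw 5.4 tilt y [ 0.012  0.006 -1.   ] q [0.14 0.01 1.58 0.   1.54 0.05] F [-0.   1.4 -1.9] op 0.0116
linear [ 0.0231  0.0003 -0.0005] yaw 0.002
```

View pics/s10.png

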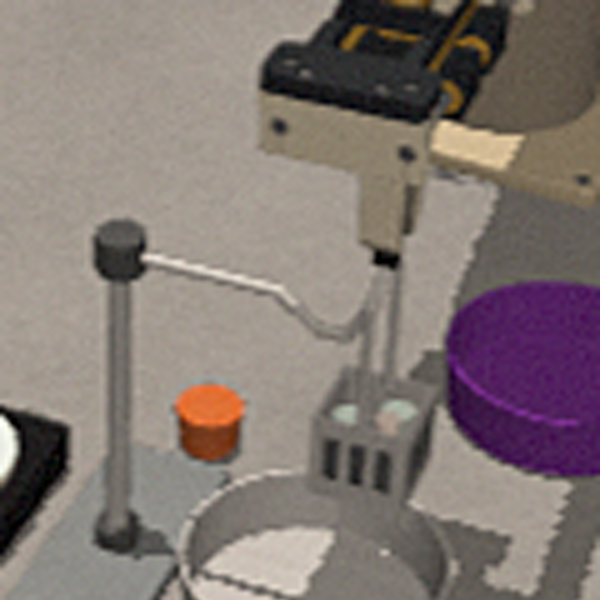

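View pics/w10.png

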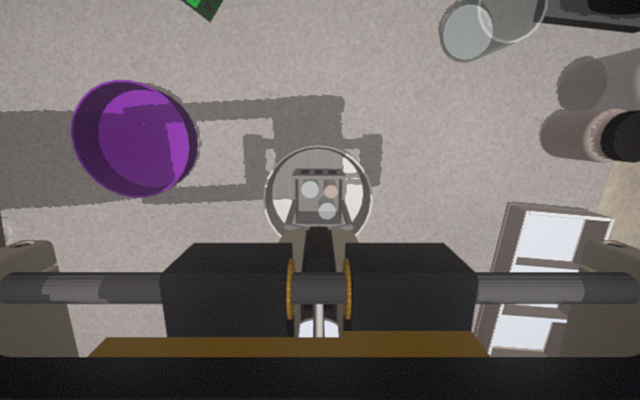

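Call:
carry_out(
  increments=[
    {"linear": [0.01, 0, 0], "yaw": 0},
    {"linear": [0.02, 0, 0], "yaw": 0},
    {"linear": [0.023, 0, 0], "yaw": 0},
    {"linear": [0.023, 0, 0], "yaw": 0},
  ],
)

```text
t: 10.32
tool_pos: [0.5482, 0.1091, 0.2473]
orientation: [-1.239, 1.133, -1.14]
force: [1.1, 0.8, -1.0]
opening: 0.0118
```

```bash
python3 -c "
from h import *
plan(.5478,.1075,.2093,5.3)
p=robot.camera_params('scene');e=np.array([.5478,.1075,.183]);print(proj(p,[e,e+[0,0,.037]]))
cv2.imwrite('pics/s11.png',crop(robot.read_camera('scene'),310,140,430,280,5)[:600])"
```

```text
t 10.32 pos [0.5482 0.1091 0.2473] jaw 5.4 tilt y [ 0.012  0.007 -1.   ] q [ 0.1  -0.    1.59  0.01  1.54  0.01] F [ 1.1  0.8 -1. ] op 0.0118
linear [ 0.0017  0.0379 -0.001 ] yaw 0.002
[[376.58284774 205.30036408]
 [377.5964595  192.42008781]]
```

View pics/s11.png

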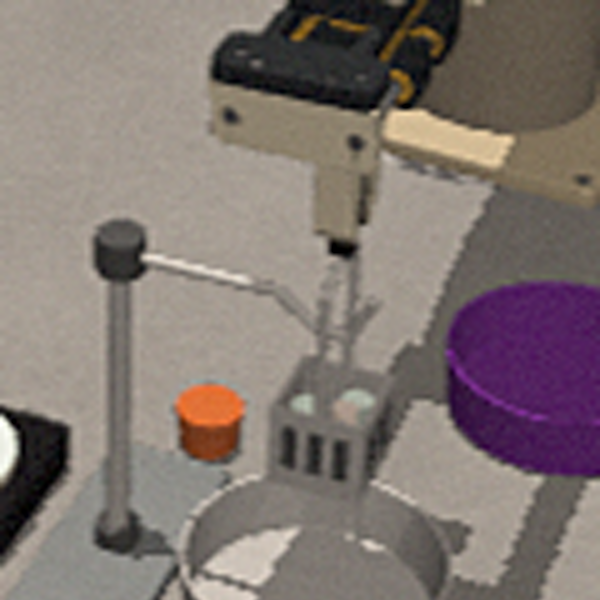

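Call:
carry_out(
  increments=[
    {"linear": [0.0015, 0.01, -0.001], "yaw": 0},
    {"linear": [0.0015, 0.02, -0.001], "yaw": 0},
    {"linear": [0.0015, 0.03, -0.001], "yaw": 0},
    {"linear": [0.0015, 0.036, -0.001], "yaw": 0},
    {"linear": [0.0015, 0.036, -0.001], "yaw": 0},
  ],
)

```text
t: 11.0
tool_pos: [0.5474, 0.108, 0.2105]
orientation: [-1.24, 1.133, -1.14]
force: [0.7, -0.4, -1.3]
opening: 0.0116
```

```bash
python3 -c "
from h import *
plan(.5478,.1075,.2093,5.3)
cv2.imwrite('pics/s12.png',crop(robot.read_camera('scene'),310,140,430,280,5)[:600])"
```

```text
t 11.0 pos [0.5474 0.108  0.2105] jaw 5.5 tilt y [ 0.011  0.007 -1.   ] q [0.1  0.01 1.64 0.01 1.48 0.  ] F [ 0.7 -0.4 -1.3] op 0.0116
linear [0.0005 0.0012 0.0003] yaw 0.003
```

View pics/s12.png

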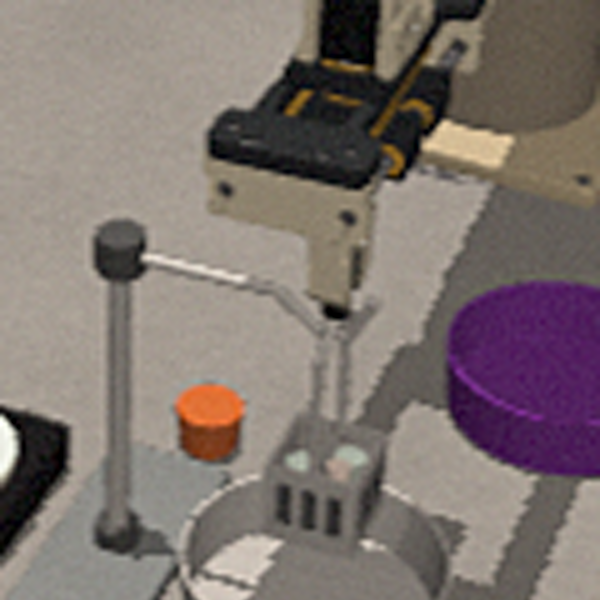

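Nearly seated. Lower in 1 mm steps until the force shows contact.

Call:
carry_out(
  increments=[
    {"linear": [0, 0.001, 0], "yaw": 0},
    {"linear": [0, 0.002, 0], "yaw": 0},
    {"linear": [0, 0.002, 0], "yaw": 0},
  ],
)

```text
t: 11.42
tool_pos: [0.5479, 0.108, 0.2093]
orientation: [-1.239, 1.133, -1.14]
force: [-0.0, -0.2, -0.9]
opening: 0.0116
```

```bash
python3 -c "
from h import *
plan(.5478,.1075,.2093,5.3)"
```

```text
t 11.43 pos [0.5479 0.108  0.2093] jaw 5.5 tilt y [ 0.012  0.007 -1.   ] q [0.1  0.01 1.64 0.01 1.47 0.  ] F [-0.  -0.2 -0.9] op 0.0116
linear [ 0.0005  0.     -0.0001] yaw 0.003
```

Call:
carry_out(
  increments=[
    {"linear": [0, 0.001, 0], "yaw": 0},
    {"linear": [0, 0.002, 0], "yaw": 0},
    {"linear": [0, 0.002, 0], "yaw": 0},
  ],
)

```text
t: 11.8
tool_pos: [0.5484, 0.1081, 0.2083]
orientation: [-1.238, 1.132, -1.141]
force: [-0.1, -0.3, 3.7]
opening: 0.0118
```

```bash
python3 -c "
from h import *
plan(.5478,.1075,.2093,5.3)"
```

```text
t 11.8 pos [0.5484 0.1081 0.2083] jaw 5.4 tilt y [ 0.014  0.007 -1.   ] q [0.1  0.01 1.64 0.01 1.47 0.  ] F [-0.1 -0.3  3.7] op 0.0118
linear [ 0.0005 -0.001  -0.0007] yaw 0.003
```

Call:
carry_out(
  increments=[
    {"linear": [0, 0, 0], "yaw": 0},
    {"linear": [0, 0, 0], "yaw": 0},
    {"linear": [0, 0, 0], "yaw": 0},
    {"linear": [0, 0, 0], "yaw": 0},
    {"linear": [0, 0, 0], "yaw": 0},
  ],
  gripper=0.5,
)

```text
t: 12.42
tool_pos: [0.5484, 0.108, 0.2082]
orientation: [-1.238, 1.132, -1.141]
force: [0.5, -0.8, 0.9]
opening: 0.0465
```

```bash
python3 -c "
from h import *
plan(.5478,.1075,.2093,5.3)
im=robot.read_camera('wrist');cv2.imwrite('pics/w13.png',im)
cv2.imwrite('pics/s13.png',crop(robot.read_camera('scene'),310,140,430,280,5)[:600])"
```

```text
t 12.43 pos [0.5484 0.108  0.2082] jaw 5.4 tilt y [ 0.014  0.007 -1.   ] q [0.1  0.01 1.64 0.01 1.47 0.  ] F [ 0.5 -0.8  0.9] op 0.0465
linear [ 0.0005 -0.0012 -0.0006] yaw 0.003
```

View pics/s13.png

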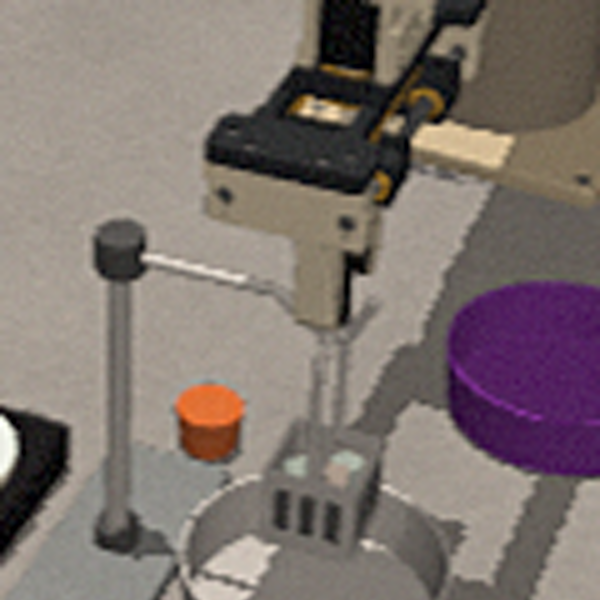

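View pics/w13.png

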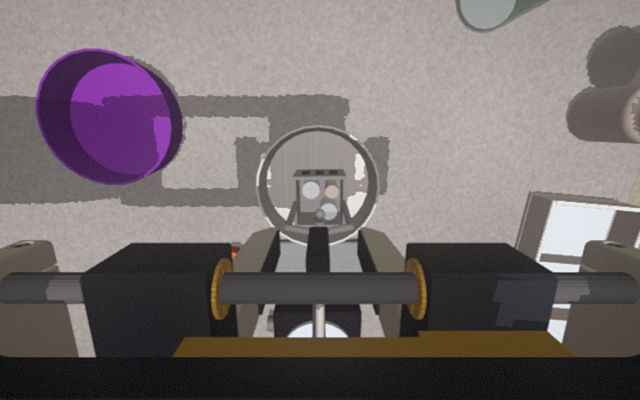

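Released and hanging. Straight up, slowly at first.

Call:
carry_out(
  increments=[
    {"linear": [0, -0.015, 0], "yaw": 0},
    {"linear": [0, -0.035, 0], "yaw": 0},
    {"linear": [0, -0.06, 0], "yaw": 0},
    {"linear": [0, -0.09, 0], "yaw": 0},
    {"linear": [0, -0.12, 0], "yaw": 0},
  ],
)

```text
t: 13.15
tool_pos: [0.547, 0.1072, 0.3313]
orientation: [-1.236, 1.13, -1.142]
force: [-0.2, -0.0, -0.1]
opening: 0.0464
```

Call:
carry_out(
  increments=[
    {"linear": [0.01, -0.03, -0.04], "yaw": 0},
    {"linear": [0.02, -0.03, -0.09], "yaw": 0},
    {"linear": [0.02, -0.03, -0.14], "yaw": 0},
    {"linear": [0.02, -0.03, -0.14], "yaw": 0},
    {"linear": [0.02, -0.03, -0.14], "yaw": 0},
  ],
)

```text
t: 13.78
tool_pos: [0.4096, 0.0739, 0.3605]
orientation: [-1.234, 1.128, -1.143]
force: [0.2, -0.3, 0.3]
opening: 0.0468
```

Call:
carry_out(
  increments=[
    {"linear": [0, 0, 0], "yaw": 0},
    {"linear": [0, 0, 0], "yaw": 0},
    {"linear": [0, 0, 0], "yaw": 0},
    {"linear": [0, 0, 0], "yaw": 0},
    {"linear": [0, 0, 0], "yaw": 0},
  ],
)

```text
t: 14.4
tool_pos: [0.4096, 0.0738, 0.3603]
orientation: [-1.234, 1.128, -1.143]
force: [0.4, -0.6, 0.5]
opening: 0.0467
```

```bash
python3 -c "
from h import *
plan(.5478,.1075,.2093,5.3)
a=robot.read_camera('scene');cv2.imwrite('pics/s14.png',crop(a,300,140,430,280,4))
for i in range(10): b=robot.read_camera('scene')
d=cv2.absdiff(a,b)[160:280,330:430].astype(int).sum(2);print('motion',d.max(),d.mean())
cv2.imwrite('pics/s14f.png',b)
cv2.imwrite('pics/t14.png',robot.read_camera('top'))"
```

```text
t 14.4 pos [0.4096 0.0738 0.3603] jaw 5.4 tilt y [ 0.019  0.007 -1.   ] q [ 0.05 -0.41  1.74  0.01  1.79 -0.04] F [ 0.4 -0.6  0.5] op 0.0467
linear [-0.0195  0.1539  0.1378] yaw 0.003
motion 186 9.082
```

View pics/s14.png

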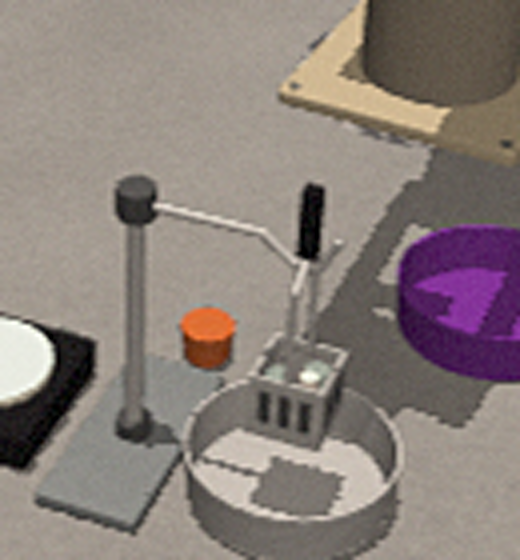

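View pics/s14f.png

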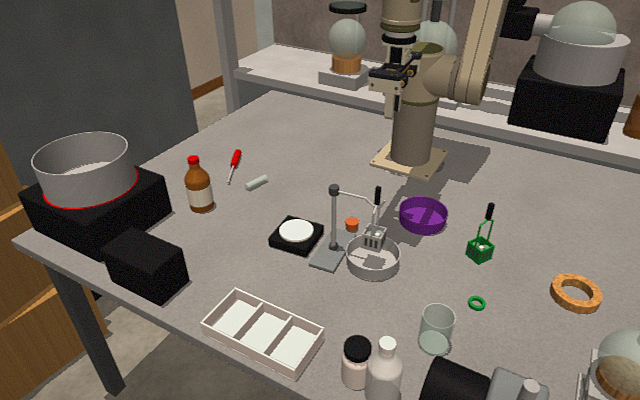

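View pics/t14.png

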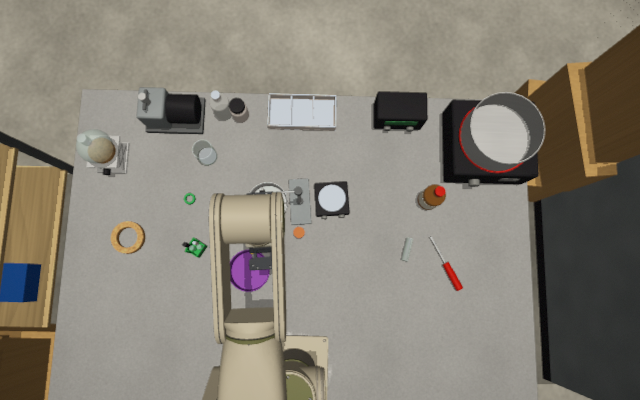

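Basket hangs over the pan; bottle (200,185) and beaker (437,328) are upright. There may still be some sway, so I'll wait and check it's at rest.

Call:
carry_out(
  increments=[
    {"linear": [0, 0, 0], "yaw": 0},
    {"linear": [0, 0, 0], "yaw": 0},
    {"linear": [0, 0, 0], "yaw": 0},
    {"linear": [0, 0, 0], "yaw": 0},
    {"linear": [0, 0, 0], "yaw": 0},
  ],
)

```text
t: 15.62
tool_pos: [0.4096, 0.0738, 0.3605]
orientation: [-1.234, 1.128, -1.143]
force: [-0.5, -0.7, -0.0]
opening: 0.0462
```

```bash
python3 -c "
from h import *
g=lambda:cv2.GaussianBlur(robot.read_camera('scene'),(5,5),0).astype(int)
a=[g() for i in range(40)]
for i in range(0,40,2):
  d=abs(a[i]-a[0]).sum(2);m=a[i][180:215,370:390].sum(2)<150;c=np.nonzero(m)
  print(i,'basket',d[180:255,355:395].max(),'ref',d[300:360,200:330].max(),'grip c',np.mean(c[1]).round(2),np.mean(c[0]).round(2))
cv2.imwrite('pics/s15.png',crop(robot.read_camera('scene'),300,140,430,280,4))"
```

```text
0 basket 0 ref 0 grip c 7.22 15.13
2 basket 22 ref 8 grip c 7.17 15.59
4 basket 21 ref 8 grip c 7.16 15.36
6 basket 25 ref 7 grip c 7.22 15.22
8 basket 26 ref 8 grip c 7.16 15.36
10 basket 22 ref 8 grip c 7.16 15.49
12 basket 18 ref 9 grip c 7.17 15.59
14 basket 22 ref 10 grip c 7.2 15.47
16 basket 22 ref 7 grip c 7.19 15.24
18 basket 22 ref 8 grip c 7.16 15.36
20 basket 23 ref 9 grip c 7.19 15.24
22 basket 21 ref 9 grip c 7.22 15.13
24 basket 21 ref 8 grip c 7.21 15.36
26 basket 20 ref 8 grip c 7.22 15.13
28 basket 21 ref 6 grip c 7.2 15.47
30 basket 19 ref 12 grip c 7.16 15.36
32 basket 21 ref 7 grip c 7.19 15.24
34 basket 21 ref 7 grip c 7.16 15.49
36 basket 21 ref 9 grip c 7.19 15.24
38 basket 21 ref 8 grip c 7.17 15.59
```

View pics/s15.png

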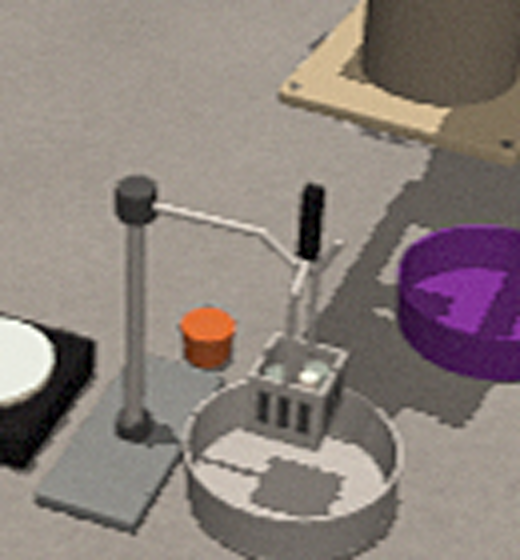

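```bash
python3 -c "
from h import *
print(robot.close_job(), robot.read_state()['t'])"
```

```text
the job is handed in; nothing more can be done
the job is handed in; nothing more can be done
```

The hook now points over the steel drip pan, and the grey basket hangs by its bail in the dip of the hook. The job is handed in, about 18 s into the 69 s.

**What I did:**
- **Hook:** I pushed it from about 144° to about 95° in world axes (pan direction 95.5°) with the closed fingers. The basket was still standing on the bench.
- **Basket:** I gripped it by its black grip and turned it to line up with the hook. I brought the bail in over the hook tip and lowered it until the force showed contact, about 4 N. Then I opened the gripper and backed off.

**Last checks:**
- **Basket:** it sits over the middle of the pan, at about (0.548, 0.108). It moved no more than picture noise over 2 s. One earlier comparison, right after I backed off, showed large pixel changes, so I waited before the final check.
- **Everything else:** the bottle and beaker are upright. The green basket and purple pan were not touched, and the robot is clear of everything. Forces at the end of each move stayed under about 5 N.

No final check failed. One move call was refused for a missing yaw value and nothing moved.

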